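# Line up the scale weights by size

## Robot

A 6-joint arm with a two-finger parallel gripper is mounted at the origin on the work surface. World frame = base frame: x ahead of the robot, y to its left, z up, the work surface at z = 0. Lengths are in m, angles in degrees, forces in N, time in s.
With the tool pointing down it reaches from about 0.15 to 0.775 m from the base axis. Payload 6.1 kg.
Tool frame: the origin (TCP) lies at the centre of the arm's flange, where the gripper is bolted on; the fingertips stand 173 mm ahead of it and the grasp point (between the pads) lies manip.pinch_z ahead of it (manip.pinch_z is the distance from the TCP to the grasp point, in m); z points along the fingers, y is the line along which they close (so a half turn about z gives the same grasp; the last joint's range is limited). The gripper opens to 85 mm and grips with 20 to 120 N. Pads are 22 mm wide; open, the fingers measure 114 mm over their backs; the gripper's body (76 mm by 85 mm) begins 54 mm behind the grasp point. The pads swing forward as they close: fully open they stand 13 mm farther back than shut.
Start: joints at [-63.885, 7.208, -2.269, 80.523, 0, 90], TCP at [0.231, -0.471, 0.405] pointing down, gripper open.
Joint ranges: [-155.77, 155.77], [-54.66, 111.73], [-72.52, 77.12], [-102.08, 115.82], [-83.92, 84.16], [-180, 180]. Speed limits (degrees/s): [136.94, 136.94, 172.46, 180, 180, 180].

## Interface

Orientations are given as [roll, pitch, yaw] about the fixed x, y, z axes, in that order (R = Rz(yaw) Ry(pitch) Rx(roll)).
In Python, from cell import manip gives the robot as it stands.
- The arm moves only by the tool apply_moves, never from a script. Its argument "moves" is a list of rows, each a list of 2 entries, a list of its own where there are three numbers: the shift along the tool's x, y, z in units of 2.5 cm (1.0 is 2.5 cm), then the turn, a rotation vector about the tool's x, y, z in units of 6 degrees (1.0 is 6 degrees). In form: [[[tx, ty, tz], [wx, wy, wz]], ...]. A call has 1 to 20 rows; each row shifts and turns the commanded pose from where the row before left it, along the tool's axes as they then stand; what a row does not reach is not made up. A row lasts 1/12 s, in which the tool goes at most 41.7 mm and 7.16 degrees, less where a joint would pass 70% of its speed; a pose out of reach is approached as far as the arm can. A call with a number of a shift or a turn outside -1 to 1 is refused whole. A call with a gripper value outside its range is refused whole. "fingers" is the opening, from -1 (shut) to 1 (fully open), set as the call begins (left out, the last holds). The fingers move at their own pace and stop on an object; "newtons" is the grip in N (left out, the last holds). Time passes only in rows, so rows that do not move let the fingers close. It gives the time, the measured TCP pose, the force, the opening and the grip force at its end, in the units of the state.
- manip.read_state(): the state, without advancing time (a new reading comes with each control period).
- manip.camera(name): name is "scene" or "top" or "wrist"; returns (picture, depth): 480x640x3 uint8, red, green, blue; 480x640 float32, m along the optical axis (not along the pixel's ray), 0 where there is no reading.
- manip.camera_params(name): a dict with "camera_matrix" (3x3 intrinsics, pixels), "cam_to_world" (4x4, takes a point from camera to world coordinates). Camera axes: x right, y up, looking along -z (the intrinsics and any distortion apply to the point x, -y, -z); pixel columns grow to the right and rows downward; lengths in m; the calibration is good to about 2 mm. The wrist camera is an equidistant fisheye: a pixel r from the principal point sees the ray r / f radians off the axis. A picture is of the moment at which its call begins: read the wrist's pose just before it. camera_params takes no time and is no camera call; for the wrist camera it gives the pose at the moment of the call.
- manip.job_done(): hands the job in; it is judged then, once.
The state is a dict: "time_s": time; "joints": joint angles; "dq": joint speeds; "joint_torque": joint torques, N m; "position": TCP position; "tool_rot": TCP orientation; "contact_force": force on the tool from outside, world axes, zero at the start; "ft_torque": the same for the moment, N m; "opening": opening from 0.0 (shut) to 1.0 (fully open); "gripper_force": force on a finger pad.
Only numpy, scipy, OpenCV 4.12 (cv2) and the standard library are available. Lean on these libraries where they do the work, as an engineer would, in place of code of your own. Each camera call takes 0.05 s, during which the arm holds its last target. There are 200 camera calls.

## Task

Set the four brass scale weights out on the felt pads of the wooden rest board in order of size: the largest on the pad next to the red post, then each smaller one on the next pad, ending with the smallest. Each should stand upright, centred on its own pad; set them down rather than dropping them, don't tip any over, and leave the white flux bottle alone.

Things in the scene. Friction and masses are not known exactly. Their poses are not given: they have to be found in the camera images.
- weight_4: the largest brass scale weight: a loose upright cylinder 46 mm in diameter and 44 mm tall with a narrower 24 mm knob above it, 64 mm tall in all, about 700 g, standing on the bench at the start. Origin at the centre of its underside, z up along its axis.
- weight_3: the second largest brass scale weight: a loose upright cylinder 36 mm in diameter and 36 mm tall with a narrower 20 mm knob above it, 52 mm tall in all, about 340 g, standing on the bench at the start. Origin at the centre of its underside, z up along its axis.
- weight_2: the second smallest brass scale weight: a loose upright cylinder 28 mm in diameter and 28 mm tall with a narrower 16 mm knob above it, 41 mm tall in all, about 160 g, standing on the bench at the start. Origin at the centre of its underside, z up along its axis.
- weight_1: the smallest brass scale weight: a loose upright cylinder 20 mm in diameter and 20 mm tall with a narrower 12 mm knob above it, 30 mm tall in all, about 60 g, standing on the bench at the start. Origin at the centre of its underside, z up along its axis.
- pad_a: grey felt disc, 52 mm across, 3 mm thick, fixed on the dark wooden rest board (360 x 70 x 12 mm); first of the four in the row, counted from the board's own +y end (which lies to the robot's left; the board is turned up to 0.25 rad). The four discs make a straight row at 70 mm pitch. Origin: centre of its underside, 12 mm above the bench; its top is 15 mm above the bench.
- pad_b: grey felt disc, 52 mm across, 3 mm thick, fixed on the dark wooden rest board (360 x 70 x 12 mm); second from the board's own +y end (which lies to the robot's left; the board is turned up to 0.25 rad). The four discs make a straight row at 70 mm pitch. Origin: centre of its underside, 12 mm above the bench; its top is 15 mm above the bench.
- pad_c: grey felt disc, 52 mm across, 3 mm thick, fixed on the dark wooden rest board (360 x 70 x 12 mm); third from the board's own +y end (which lies to the robot's left; the board is turned up to 0.25 rad). The four discs make a straight row at 70 mm pitch. Origin: centre of its underside, 12 mm above the bench; its top is 15 mm above the bench.
- pad_d: grey felt disc, 52 mm across, 3 mm thick, fixed on the dark wooden rest board (360 x 70 x 12 mm); fourth and last from the board's own +y end (which lies to the robot's left; the board is turned up to 0.25 rad). The four discs make a straight row at 70 mm pitch. Origin: centre of its underside, 12 mm above the bench; its top is 15 mm above the bench.
- red_post: red round post, 24 mm in diameter and 20 mm tall, fixed on the rest board at one end of the row of pads, 52 mm beyond the last pad's centre; a like black post stands at the other end. It is at either end (beyond pad_a or beyond pad_d). Origin at the centre of its underside, 12 mm above the bench.
- flux_bottle: bystander: small loose white bottle, 36 mm in diameter, 75 mm tall, standing on the bench to the robot's right of the board. Origin at the centre of its underside. It is to be left alone. (A black reel and a flat steel block, also loose, stand at the left.)
Things that resemble listed ones, but are neither listed nor needed, are in the scene too. What is shaped like the weight_3 but purple is not meant.

How it is judged:
By the outcome, as a careful person would: the job done as asked, in the order asked, and still so for the second after the job is handed in, with the robot touching nothing.
It also fails if it takes over 96 s, if anything falls off the work surface, if the arm or the gripper's body presses on something with over 40 N, if the wrist force passes 120 N, or if a joint passes its speed limit or range.

## Working session

There is one attempt and no reset: what is moved stays moved. The work goes in short steps, Python scripts to look and compute and a tool call to move; the robot and the scene stay as the last step left them, time stands still between calls to the robot, and variables do not carry over. Pictures are saved under pics/ and viewed, at most 14 in all, crops included, and the job is handed in when it is done.

Besides the shell and the picture viewer there is one more tool, called after "Emit:" as name([rows], argument=value, ...), one row to a line, values as JSON. apply_moves: Moves the arm, as the interface text tells. Shifts and turns lie within -1 to 1; 1 stands for 2.5 cm of shift or 6 degrees of turn. Its arguments: {"type":"object","properties":{"moves":{"type":"array","items":{"type":"array"}},"fingers":{"type":"number"},"newtons":{"type":"number"}},"required":["moves"]}

```bash
mkdir -p pics; ls
python3 - <<'E'
from cell import manip
import cv2
s=manip.read_state();print(s, manip.pinch_z)
for n in("top","scene"):
    p,d=manip.camera(n);cv2.imwrite(f"pics/{n}0.png",p[:,:,::-1]);import numpy as np;np.save(n+"_d.npy",d)
    c=manip.camera_params(n);print(n,c)
E
```

```text
pics
{'time_s': 0.0, 'joints': array([-6.38869548e+01,  7.24175135e+00, -2.32786594e+00,  8.05249993e+01,
       -1.09478812e-03,  9.00005033e+01]), 'dq': array([-0.05279908, -0.02991423,  0.14227825,  0.00173101, -0.0960029 ,
       -0.00140405]), 'joint_torque': array([ 5.54375345e-05, -4.35910428e+01,  3.52924776e+01,  1.73196837e-02,
        1.20771820e-04, -1.41061068e-05]), 'position': array([ 0.23101097, -0.47128574,  0.40391217]), 'tool_rot': array([-1.79905383e+02,  1.09561781e-03,  2.61125437e+01]), 'contact_force': array([-0.46198583, -0.57641983,  0.06145798]), 'ft_torque': array([-0.01565342,  0.05082526, -0.00388094]), 'gripper_force': 0.0, 'opening': 0.9999738685613196} 0.1547
top {'camera_matrix': array([[499.3123676 ,   0.        , 312.53234559],
       [  0.        , 499.3123676 , 231.11361937],
       [  0.        ,   0.        ,   1.        ]]), 'cam_to_world': array([[ 0.01422271,  0.99694104, -0.07685231,  0.50828488],
       [-0.99988908,  0.01452031,  0.00331494, -0.0839852 ],
       [ 0.00442072,  0.07679663,  0.99703698,  1.01632944],
       [ 0.        ,  0.        ,  0.        ,  1.        ]])}
scene {'camera_matrix': array([[595.3086463 ,   0.        , 313.53240532],
       [  0.        , 595.3086463 , 240.68514292],
       [  0.        ,   0.        ,   1.        ]]), 'cam_to_world': array([[-0.69928978, -0.60958822,  0.37335774,  0.90885689],
       [ 0.71471071, -0.60609071,  0.34905968,  0.24999154],
       [ 0.01350599,  0.51093664,  0.85951227,  0.80764701],
       [ 0.        ,  0.        ,  0.        ,  1.        ]])}
```

View pics/top0.png

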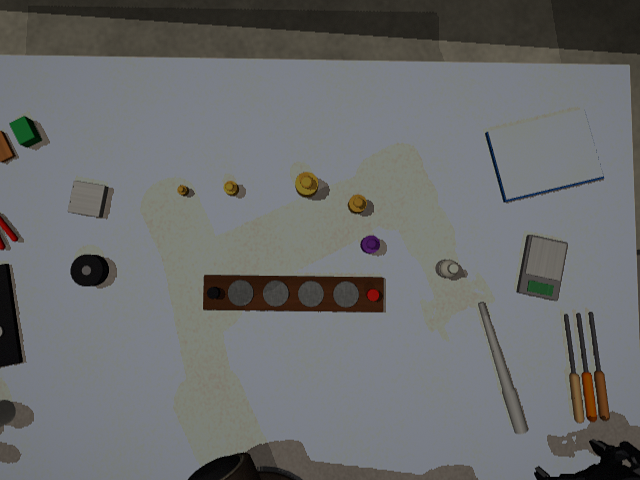

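View pics/scene0.png

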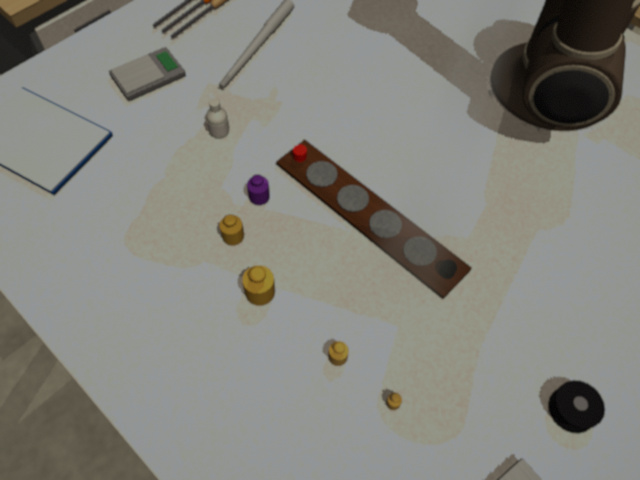

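The top view shows four brass weights at (183,190), (231,188), (358,204) and (307,184), smallest to largest. The purple lookalike is at (371,244). The board runs from (205,293) to (384,293), with the red post at (373,295), which is the pad_d end. So weight_4 goes to d, 3 to c, 2 to b and 1 to a.

```bash
cat > h.py <<'E'
import numpy as np,cv2
from cell import manip
def ray(c,u,v,z):
    K=c["camera_matrix"];T=c["cam_to_world"]
    d=T[:3,:3]@np.array([(u-K[0,2])/K[0,0],-(v-K[1,2])/K[1,1],-1]);o=T[:3,3]
    return o+d*(z-o[2])/d[2]
def world(c,d):
    K=c["camera_matrix"];T=c["cam_to_world"];v,u=np.mgrid[:480,:640]
    P=np.stack([(u-K[0,2])/K[0,0]*d,-(v-K[1,2])/K[1,1]*d,-d],-1)
    return P@T[:3,:3].T+T[:3,3]
def blobs(m,amin):
    n,l,s,c=cv2.connectedComponentsWithStats(m.astype(np.uint8))
    return [(c[i],s[i,4],l==i) for i in range(1,n) if s[i,4]>=amin]
E
python3 - <<'E'
from h import *
np.set_printoptions(precision=4,suppress=True)
for n in("top","scene"):
    p=cv2.imread(f"pics/{n}0.png");d=np.load(n+"_d.npy");c=manip.camera_params(n)
    W=world(c,d);hsv=cv2.cvtColor(p,cv2.COLOR_BGR2HSV);H,S,V=[hsv[:,:,i].astype(int) for i in range(3)]
    print(n)
    brass=(H>10)&(H<32)&(S>140)&(V>60)&(W[...,0]>.3)&(abs(W[...,1])<.5)
    for ce,a,m in blobs(brass,25):
        z=np.percentile(W[m][:,2],97)
        # knob top: by depth near top
        k=cv2.dilate(m.astype(np.uint8),np.ones((3,3)))>0
        k&=(W[...,2]>z-.005)&(d>0); vv,uu=np.nonzero(k)
        w=ray(c,uu.mean(),vv.mean(),{1:.03}.get(1) if z<.034 else .041 if z<.046 else .052 if z<.058 else .064)
        print("brass",ce,a,"z",z,"n",k.sum(),"knob xy",w[:2],"med",np.median(W[k],0))
    red=((H<6)|(H>174))&(S>170)&(V>80)&(W[...,0]>.25)
    for ce,a,m in blobs(red,30):
        k=m&(W[...,2]>.027);vv,uu=np.nonzero(k);print("red",ce,a,np.percentile(W[m][:,2],90),ray(c,uu.mean(),vv.mean(),.032)[:2])
    pad=(S<70)&(V>50)&(W[...,2]>.008)&(W[...,2]<.022)&(W[...,0]>.2)&(W[...,0]<.5)
    pad=cv2.morphologyEx(pad.astype(np.uint8),cv2.MORPH_OPEN,np.ones((5,5)))
    for ce,a,m in blobs(pad,200):
        co=max(cv2.findContours(m.astype(np.uint8),0,1)[0],key=cv2.contourArea)
        e=cv2.fitEllipse(co);print("pad",ce,a,e[1],ray(c,*e[0],.015)[:2],ray(c,*ce,.015)[:2],np.median(W[m][:,2]))
p=cv2.imread("pics/top0.png")[160:320,165:405];cv2.imwrite("pics/crop.png",cv2.resize(p,None,fx=3.3,fy=3.3,interpolation=2))
E
```

```text
top
brass [306.303  183.3202] 406 z 0.06701250342501781 n 104 knob xy [ 0.6773 -0.0738] med [ 0.6773 -0.0733  0.0642]
brass [230.0221 187.4338] 136 z 0.043251205933522684 n 46 knob xy [0.6692 0.0785] med [0.6692 0.0785 0.0413]
brass [181.5082 189.541 ] 61 z 0.03262629845893845 n 27 knob xy [0.6644 0.1769] med [0.6642 0.176  0.03  ]
brass [357.1342 203.1082] 231 z 0.055039688421305064 n 67 knob xy [ 0.6406 -0.1754] med [ 0.6405 -0.1749  0.0527]
red [  6.9231 230.1346] 104 0.01946817402539026 [nan nan]
red [372.5726 294.547 ] 117 0.03475286824305326 [ 0.4609 -0.2068]
pad [552.3556 285.8201] 239 (22.95782470703125, 23.240415573120117) [ 0.4784 -0.562 ] [ 0.4828 -0.5682] 0.016663038296455324
pad [240.3634 292.416 ] 476 (23.357040405273438, 24.144569396972656) [0.461  0.0545] [0.461  0.0546] 0.015874806536326558
pad [275.2647 293.0902] 510 (24.573030471801758, 24.623628616333008) [ 0.4606 -0.0148] [ 0.4606 -0.0149] 0.015880031327807353
pad [310.2967 293.6051] 509 (24.3177547454834, 24.954288482666016) [ 0.4605 -0.0846] [ 0.4606 -0.0846] 0.015888589935733055
pad [345.9066 294.334 ] 482 (23
[... 1058 characters left out ...]
61 knob xy [0.6666 0.1779] med [0.6665 0.1778 0.0295]
red [300.0978 152.2717] 184 0.03371182988224943 [ 0.463  -0.2039]
pad [321.582  173.5279] 610 (24.794689178466797, 29.385587692260742) [ 0.4623 -0.1532] [ 0.4624 -0.1532] 0.015085927388143183
pad [352.2028 197.7043] 646 (25.55595588684082, 30.270429611206055) [ 0.4625 -0.0842] [ 0.4625 -0.0841] 0.015041356924210492
pad [385.4973 223.5707] 736 (27.43134117126465, 32.21244812011719) [ 0.4619 -0.0133] [ 0.4619 -0.0133] 0.014978484329360331
pad [419.8701 250.1369] 862 (30.233047485351562, 34.68943405151367) [0.4612 0.056 ] [0.4612 0.056 ] 0.015035344580781318<stdin>:17: RuntimeWarning: Mean of empty slice.
  ret = ret.dtype.type(ret / rcount)
```

View pics/crop.png

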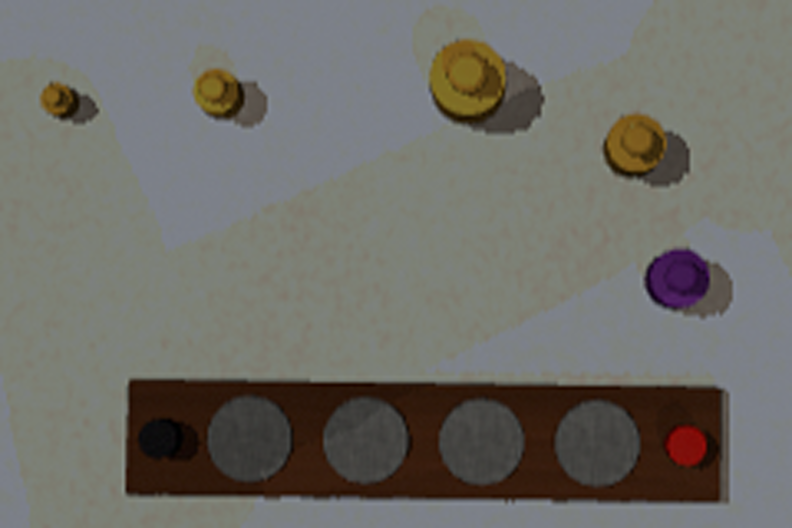

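The crop confirms the four brass weights and rules out the purple one. The two cameras agree to about 2 mm, and the 70 mm pad pitch and all heights check out. I'll use the means:

| Item | x, y (m) |
|---|---|
| w4 | .6786, -.0728 |
| w3 | .6418, -.1745 |
| w2 | .6705, .0793 |
| w1 | .6655, .1774 |
| Pads (all) | x = .4613 |
| Pads a to d | y = .0556, -.0144, -.0844, -.1544 |

At yaw 90 a tool shift is [dy, dx, -dz].

Emit:
apply_moves([
  [[0, 0, 0], [0, 0, -0.968]],
  [[0, 0, 0], [0, 0, -0.968]],
  [[0, 0, 0], [0, 0, -0.968]],
  [[0, 0, 0], [0, 0, -0.968]],
  [[0, 0, 0], [0, 0, -0.968]],
  [[0, 0, 0], [0, 0, -0.968]],
  [[0, 0, 0], [0, 0, -0.968]],
  [[0, 0, 0], [0, 0, -0.968]],
  [[0, 0, 0], [0, 0, -0.968]],
  [[0, 0, 0], [0, 0, -0.968]],
  [[0, 0, 0], [0, 0, -0.968]],
  [[0, 0, 0], [0, 0, 0]],
], fingers=0.6, newtons=60)

```text
time_s: 1.1
position: [0.2311, -0.4713, 0.4043]
tool_rot: [-180.0, -0.0, 90.1]
contact_force: [0.0, 0.0, -0.7]
opening: 0.803
gripper_force: 0.0
```

Emit:
apply_moves([
  [[0.66, 0.74, 0.2], [0, 0, 0]],
  [[0.66, 0.74, 0.2], [0, 0, 0]],
  [[0.66, 0.74, 0.2], [0, 0, 0]],
  [[0.66, 0.74, 0.2], [0, 0, 0]],
  [[0.66, 0.74, 0.2], [0, 0, 0]],
  [[0.66, 0.74, 0.2], [0, 0, 0]],
  [[0.66, 0.74, 0.2], [0, 0, 0]],
  [[0.66, 0.74, 0.2], [0, 0, 0]],
  [[0.66, 0.74, 0.2], [0, 0, 0]],
  [[0.66, 0.74, 0.2], [0, 0, 0]],
  [[0.66, 0.74, 0.2], [0, 0, 0]],
  [[0.66, 0.74, 0.2], [0, 0, 0]],
  [[0.66, 0.74, 0.2], [0, 0, 0]],
  [[0.66, 0.74, 0.2], [0, 0, 0]],
  [[0.66, 0.74, 0.2], [0, 0, 0]],
  [[0.66, 0.74, 0.2], [0, 0, 0]],
  [[0.66, 0.74, 0.2], [0, 0, 0]],
  [[0.66, 0.74, 0.2], [0, 0, 0]],
  [[0.66, 0.74, 0.2], [0, 0, 0]],
  [[0, 0, 0], [0, 0, 0]],
])

```text
time_s: 2.77
position: [0.5848, -0.1553, 0.3078]
tool_rot: [-179.9, -0.1, 90.0]
contact_force: [-0.6, -0.7, 0.0]
opening: 0.8
gripper_force: 0.0
```

Emit:
apply_moves([
  [[0.6, 0.7, 0.2], [0, 0, 0]],
  [[0.6, 0.7, 0.2], [0, 0, 0]],
  [[0.6, 0.7, 0.2], [0, 0, 0]],
  [[0.6, 0.7, 0.2], [0, 0, 0]],
  [[0.6, 0.6, 0.2], [0, 0, 0]],
  [[0.3, 0.35, 0], [0, 0, 0]],
  [[0, 0, 0], [0, 0, 0]],
  [[0, 0, 0], [0, 0, 0]],
])

```text
time_s: 3.43
position: [0.6762, -0.0755, 0.2846]
tool_rot: [-179.9, 0.0, 90.0]
contact_force: [0.2, -1.1, 1.1]
opening: 0.798
gripper_force: 0.0
```

Run:
```python
from h import *
c=manip.camera_params("wrist");s=manip.read_state()
p,d=manip.camera("wrist");cv2.imwrite("pics/w1.png",p[:,:,::-1]);print(s["position"],s["tool_rot"],c)
np.save("w1d.npy",d)
```

```text
[ 0.67615249 -0.07549909  0.2845645 ] [-1.79947979e+02  2.33079154e-02  8.99703898e+01] {'camera_matrix': array([[371.64829954,   0.        , 320.85573762],
       [  0.        , 371.64829954, 241.34161891],
       [  0.        ,   0.        ,   1.        ]]), 'cam_to_world': array([[ 9.99996509e-01,  2.14969083e-03,  1.53673154e-03,
         6.75607958e-01],
       [-2.51003554e-03,  9.54538623e-01,  2.98076696e-01,
         3.78814367e-04],
       [-8.26096866e-04, -2.98079512e-01,  9.54540686e-01,
         2.54355097e-01],
       [ 0.00000000e+00,  0.00000000e+00,  0.00000000e+00,
         1.00000000e+00]])}
```

View pics/w1.png

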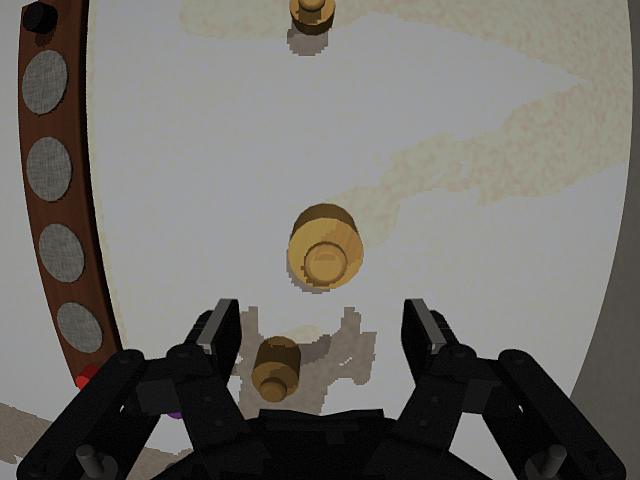

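The wrist view shows weight_4 at (326,255), with its knob at (326,264), between the fingers. weight_3 is at (275,368), the pads are at the left, and weight_2 is at (313,15). I'll refine with the fisheye rays.

```bash
cat >> h.py <<'E'
def fray(c,u,v,z):
    K=c["camera_matrix"];T=c["cam_to_world"];a=(u-K[0,2])/K[0,0];b=-(v-K[1,2])/K[1,1]
    th=np.hypot(a,b);k=np.sin(th)/th
    d=T[:3,:3]@np.array([a*k,b*k,-np.cos(th)]);o=T[:3,3]
    return o+d*(z-o[2])/d[2]
def fworld(c,d):
    K=c["camera_matrix"];T=c["cam_to_world"];v,u=np.mgrid[:480,:640]
    a=(u-K[0,2])/K[0,0];b=-(v-K[1,2])/K[1,1];th=np.hypot(a,b);k=np.tan(th)/th
    return np.stack([a*k*d,b*k*d,-d],-1)@T[:3,:3].T+T[:3,3]
E
python3 - <<'E'
from h import *
c=manip.camera_params("wrist");p=cv2.imread("pics/w1.png");d=np.load("w1d.npy");W=fworld(c,d)
hsv=cv2.cvtColor(p,cv2.COLOR_BGR2HSV);H,S,V=[hsv[:,:,i].astype(int) for i in range(3)]
def top(x,y,z):
    k=(np.hypot(W[...,0]-x,W[...,1]-y)<.035)&(abs(W[...,2]-z)<.003)&(S>90)
    vv,uu=np.nonzero(k);print(z,k.sum(),fray(c,uu.mean(),vv.mean(),z).round(4),np.ptp(W[k],0).round(4))
top(.6786,-.0728,.064);top(.6418,-.1745,.052)
pad=(S<60)&(V>50)&(W[...,2]>.008)&(W[...,2]<.022)&(W[...,0]<.5)
pad=cv2.morphologyEx(pad.astype(np.uint8),cv2.MORPH_OPEN,np.ones((5,5)))
for ce,a,m in blobs(pad,200): 
    u=m.nonzero();q=np.array([fray(c,x,y,.015) for y,x in zip(*u)]);print("pad",ce,a,(q.min(0)/2+q.max(0)/2).round(4),np.ptp(q,0).round(4))
E
```

```text
0.064 1327 [ 0.6775 -0.0723  0.064 ] [0.0229 0.0238 0.0058]
0.052 471 [ 0.6409 -0.173   0.052 ] [0.0187 0.0196 0.0054]
pad [44.08005553 81.62656178] 2161 [0.4601 0.0554 0.015 ] [0.0502 0.0506 0.    ]
pad [ 48.44981917 168.57142857] 2212 [ 0.4601 -0.0145  0.015 ] [0.0502 0.0509 0.    ]
pad [ 60.77378543 252.68775304] 1976 [ 0.4595 -0.0846  0.015 ] [0.0511 0.05   0.    ]
pad [ 79.12002527 327.19267214] 1583 [ 0.4595 -0.1547  0.015 ] [0.0512 0.0503 0.    ]
```

Emit:
apply_moves([
  [[0.12, 0.07, 0.5], [0, 0, 0]],
  [[0, 0, 0.6], [0, 0, 0]],
  [[0, 0, 0.6], [0, 0, 0]],
  [[0, 0, 0.6], [0, 0, 0]],
  [[0, 0, 0.6], [0, 0, 0]],
  [[0, 0, 0.6], [0, 0, 0]],
  [[0, 0, 0.4], [0, 0, 0]],
  [[0, 0, 0], [0, 0, 0]],
  [[0, 0, 0], [0, 0, 0]],
])

```text
time_s: 4.23
position: [0.6775, -0.0728, 0.1868]
tool_rot: [-179.9, -0.0, 90.0]
contact_force: [0.5, -0.0, -0.1]
opening: 0.798
gripper_force: 0.0
```

Emit:
apply_moves([
  [[0, 0, 0], [0, 0, 0]],
  [[0, 0, 0], [0, 0, 0]],
  [[0, 0, 0], [0, 0, 0]],
  [[0, 0, 0], [0, 0, 0]],
  [[0, 0, 0], [0, 0, 0]],
  [[0, 0, 0], [0, 0, 0]],
  [[0, 0, 0], [0, 0, 0]],
  [[0, 0, 0], [0, 0, 0]],
  [[0, 0, 0], [0, 0, 0]],
  [[0, 0, 0], [0, 0, 0]],
], fingers=-1, newtons=60)

```text
time_s: 5.07
position: [0.6783, -0.0725, 0.1889]
tool_rot: [179.9, 0.0, 90.0]
contact_force: [-2.2, -0.4, 6.3]
opening: 0.517
gripper_force: 63.0
```

Emit:
apply_moves([
  [[0, 0, -0.3], [0, 0, 0]],
  [[0, 0, -0.6], [0, 0, 0]],
  [[0, 0, -0.8], [0, 0, 0]],
  [[0, 0, -0.8], [0, 0, 0]],
  [[0, 0, -0.8], [0, 0, 0]],
  [[0, 0, -0.5], [0, 0, 0]],
  [[0, 0, -0.2], [0, 0, 0]],
  [[0, 0, 0], [0, 0, 0]],
  [[0, 0, 0], [0, 0, 0]],
])

```text
time_s: 5.82
position: [0.6778, -0.0723, 0.286]
tool_rot: [-179.9, -0.0, 90.0]
contact_force: [0.5, -0.2, -7.0]
opening: 0.515
gripper_force: 63.0
```

Emit:
apply_moves([
  [[-0.1, -0.29, 0], [0, 0, 0]],
  [[-0.2, -0.5, 0], [0, 0, 0]],
  [[-0.26, -0.7, 0], [0, 0, 0]],
  [[-0.26, -0.7, 0], [0, 0, 0]],
  [[-0.26, -0.7, 0], [0, 0, 0]],
  [[-0.26, -0.7, 0], [0, 0, 0]],
  [[-0.26, -0.7, 0], [0, 0, 0]],
  [[-0.26, -0.7, 0], [0, 0, 0]],
  [[-0.26, -0.7, 0], [0, 0, 0]],
  [[-0.26, -0.7, 0], [0, 0, 0]],
  [[-0.26, -0.7, 0], [0, 0, 0]],
  [[-0.26, -0.7, 0], [0, 0, 0]],
  [[-0.2, -0.5, 0], [0, 0, 0]],
  [[-0.14, -0.4, 0], [0, 0, 0]],
  [[0, 0, 0], [0, 0, 0]],
  [[0, 0, 0], [0, 0, 0]],
  [[0, 0, 0], [0, 0, 0]],
])

```text
time_s: 7.23
position: [0.4613, -0.1534, 0.2872]
tool_rot: [180.0, -0.0, 90.0]
contact_force: [-0.2, -0.4, -6.9]
opening: 0.519
gripper_force: 63.1
```

```bash
cat >> h.py <<'E'
def held(x,y,zmin,r=.03):
    c=manip.camera_params("wrist");p,d=manip.camera("wrist");W=fworld(c,d)
    hsv=cv2.cvtColor(p,cv2.COLOR_RGB2HSV);H,S,V=[hsv[:,:,i].astype(int) for i in range(3)]
    b=(H>10)&(H<32)&(S>90)&(np.hypot(W[...,0]-x,W[...,1]-y)<r)&(W[...,2]>zmin)
    z=np.percentile(W[b][:,2],90);z=np.median(W[b&(W[...,2]>z-.004)][:,2])
    k=b&(abs(W[...,2]-z)<.003);vv,uu=np.nonzero(k);print("knob",fray(c,uu.mean(),vv.mean(),z).round(4),k.sum(),np.ptp(W[k],0).round(4))
    pad=(S<60)&(V>50)&(W[...,2]>.008)&(W[...,2]<.022)&(abs(W[...,0]-.46)<.05)
    pad=cv2.morphologyEx(pad.astype(np.uint8),cv2.MORPH_OPEN,np.ones((5,5)))
    for ce,a,m in blobs(pad,400): 
        u=m.nonzero();q=np.array([fray(c,X,Y,.015) for Y,X in zip(*u)]);print("pad",ce.round(),a,(q.min(0)/2+q.max(0)/2).round(4),np.ptp(q,0).round(4))
    return p
E
python3 - <<'E'
from h import *
p=held(.461,-.153,.12);cv2.imwrite("pics/w2.png",p[:,:,::-1])
E
```

```text
knob [ 0.4607 -0.151   0.1625] 3107 [0.0232 0.0231 0.0054]
pad [320.  36.] 4517 [ 0.4605 -0.0149  0.015 ] [0.05   0.0502 0.    ]
pad [320. 140.] 4821 [ 0.4604 -0.085   0.015 ] [0.0505 0.0504 0.    ]
pad [320. 234.] 2952 [ 0.4606 -0.1474  0.015 ] [0.0503 0.0354 0.    ]
```

Emit:
apply_moves([
  [[-0.06, 0, 0.3], [0, 0, 0]],
  [[0, 0, 0.5], [0, 0, 0]],
  [[0, 0, 0.6], [0, 0, 0]],
  [[0, 0, 0.6], [0, 0, 0]],
  [[0, 0, 0.6], [0, 0, 0]],
  [[0, 0, 0.4], [0, 0, 0]],
  [[0, 0, 0.14], [0, 0, 0]],
  [[0, 0, 0], [0, 0, 0]],
  [[0, 0, 0], [0, 0, 0]],
  [[0, 0, 0], [0, 0, 0]],
])

```text
time_s: 8.12
position: [0.4614, -0.155, 0.2095]
tool_rot: [179.9, 0.0, 90.0]
contact_force: [0.2, 0.4, -6.5]
opening: 0.517
gripper_force: 63.0
```

Run:
```python
from h import *
p=held(.461,-.153,.06);cv2.imwrite("pics/w3.png",p[:,:,::-1])
```

```text
knob [ 0.4608 -0.1527  0.0848] 3137 [0.0233 0.0235 0.005 ]
pad [320.  17.] 3691 [ 0.4608 -0.0294  0.015 ] [0.0494 0.0212 0.    ]
pad [320. 141.] 10364 [ 0.4605 -0.0846  0.015 ] [0.0508 0.0509 0.    ]
pad [318. 255.] 1465 [ 0.4602 -0.141   0.015 ] [0.0501 0.0244 0.    ]
```

View pics/w3.png

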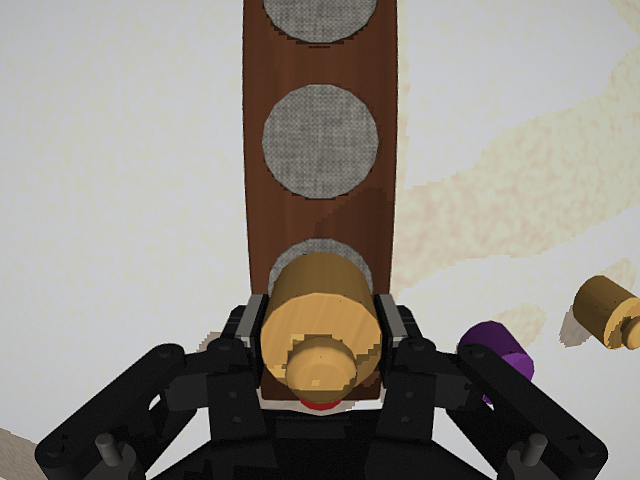

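The weight hangs upright just above pad d. Its bottom edge is at about (320,252), the knob at (320,368), and a sliver of the pad shows at (320,240). I'll cross-check its y from the bottom edge.

Run:
```python
from h import *
c=manip.camera_params("wrist");print(manip.read_state()["position"])
for v in(251,252,253):print((fray(c,320,v,.0208)[1]-.023).round(4))
print("pad far edge",[(fray(c,320,v,.015)[1]-.026).round(4) for v in(237,238,239)])
```

```text
[ 0.46136569 -0.155014    0.2096534 ]
-0.1563
-0.1567
-0.1572
pad far edge [np.float64(-0.1544), np.float64(-0.1549), np.float64(-0.1554)]
```

Emit:
apply_moves([
  [[0, 0, 0.08], [0, 0, 0]],
  [[0, 0, 0.08], [0, 0, 0]],
  [[0, 0, 0.08], [0, 0, 0]],
  [[0, 0, 0], [0, 0, 0]],
  [[0, 0, 0], [0, 0, 0]],
  [[0, 0, 0], [0, 0, 0]],
])

```text
time_s: 8.67
position: [0.461, -0.1549, 0.2039]
tool_rot: [179.9, 0.0, 90.0]
contact_force: [-2.7, 1.2, 5.7]
opening: 0.516
gripper_force: 64.4
```

Emit:
apply_moves([
  [[0, 0, 0], [0, 0, 0]],
  [[0, 0, 0], [0, 0, 0]],
  [[0, 0, 0], [0, 0, 0]],
  [[0, 0, 0], [0, 0, 0]],
  [[0, 0, 0], [0, 0, 0]],
], fingers=-1, newtons=20)

```text
time_s: 9.08
position: [0.461, -0.1549, 0.2039]
tool_rot: [179.9, 0.0, 90.0]
contact_force: [-3.5, 1.4, 6.2]
opening: 0.518
gripper_force: 64.4
```

Emit:
apply_moves([
  [[0, 0, 0], [0, 0, 0]],
  [[0, 0, 0], [0, 0, 0]],
  [[0, 0, 0], [0, 0, 0]],
  [[0, 0, 0], [0, 0, 0]],
  [[0, 0, 0], [0, 0, 0]],
  [[0, 0, 0], [0, 0, 0]],
  [[0, 0, -0.3], [0, 0, 0]],
  [[0, 0, -0.6], [0, 0, 0]],
  [[0, 0, -0.8], [0, 0, 0]],
  [[0, 0, -0.8], [0, 0, 0]],
  [[0, 0, -0.8], [0, 0, 0]],
  [[0, 0, -0.4], [0, 0, 0]],
  [[0, 0, 0], [0, 0, 0]],
  [[0, 0, 0], [0, 0, 0]],
], fingers=0.6)

```text
time_s: 10.25
position: [0.4609, -0.1549, 0.2953]
tool_rot: [179.9, 0.0, 90.0]
contact_force: [0.6, -0.2, -0.3]
opening: 0.798
gripper_force: 0.0
```

Run:
```python
from h import *
p=held(.461,-.153,.06);print(manip.read_state()["position"])
```

```text
knob [ 0.4606 -0.1543  0.0794] 1303 [0.0236 0.0227 0.0051]
pad [321.  36.] 4246 [ 0.4609 -0.0146  0.015 ] [0.0504 0.0504 0.    ]
pad [321. 137.] 4527 [ 0.4607 -0.0849  0.015 ] [0.0507 0.0507 0.    ]
[ 0.46062565 -0.15480798  0.29448699]
```

Weight_4's knob is at (.4606,-.1543) and pad_d's centre at (.4606,-.155), so it's upright and within 1 mm. Next is weight_3.

Emit:
apply_moves([
  [[-0.03, 0.3, 0], [0, 0, 0]],
  [[-0.06, 0.6, 0], [0, 0, 0]],
  [[-0.08, 0.8, 0], [0, 0, 0]],
  [[-0.09, 0.9, 0], [0, 0, 0]],
  [[-0.09, 0.9, 0], [0, 0, 0]],
  [[-0.09, 0.9, 0], [0, 0, 0]],
  [[-0.09, 0.9, 0], [0, 0, 0]],
  [[-0.09, 0.8, 0.1], [0, 0, 0]],
  [[-0.09, 0.7, 0.2], [0, 0, 0]],
  [[-0.06, 0.4, 0.2], [0, 0, 0]],
  [[0, 0.02, 0.1], [0, 0, 0]],
  [[0, 0, 0], [0, 0, 0]],
  [[0, 0, 0], [0, 0, 0]],
  [[0, 0, 0], [0, 0, 0]],
], fingers=0.3)

```text
time_s: 11.47
position: [0.6405, -0.1741, 0.2804]
tool_rot: [-180.0, -0.0, 90.0]
contact_force: [0.2, -1.0, -0.8]
opening: 0.652
gripper_force: 0.0
```

Run:
```python
from h import *
p=held(.641,-.174,.03);print(manip.read_state()["position"]);cv2.imwrite("pics/w4.png",p[:,:,::-1])
```

```text
knob [ 0.6401 -0.161   0.1967] 86 [0.0552 0.0093 0.0058]
pad [76. 36.] 2547 [ 0.4604 -0.0143  0.015 ] [0.0501 0.0505 0.    ]
pad [ 76. 127.] 2789 [ 0.4603 -0.0843  0.015 ] [0.0507 0.0508 0.    ]
[ 0.64059736 -0.17408655  0.28074773]
```

View pics/w4.png

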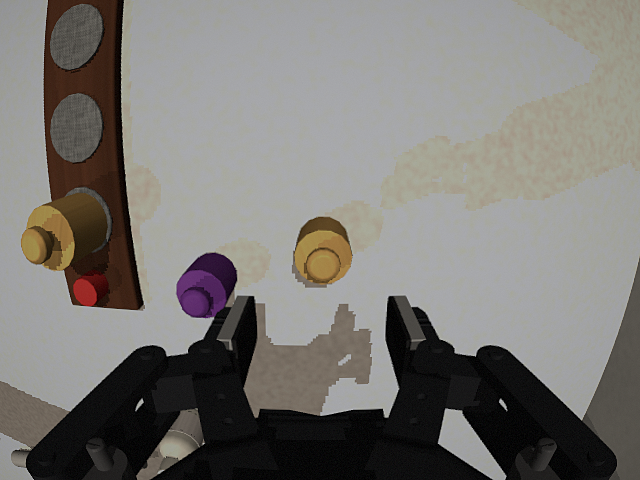

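weight_3 is at (323,250) with its knob at (323,266), the purple one is at (205,285), and weight_4 stands on pad d at (65,230).

```bash
sed -i 's/def held(x,y,zmin,r=.03)/def held(x,y,zmin,zmax=.2,r=.03)/;s/(W\[...,2\]>zmin)$/(W[...,2]>zmin)\&(W[...,2]<zmax)/' h.py
python3 - <<'E'
from h import *
p=held(.641,-.174,.03,.06);c=manip.camera_params("wrist");print(manip.read_state()["position"],fray(c,198,300,.052))
E
```

```text
knob [ 0.6408 -0.1741  0.0522] 853 [0.0191 0.0198 0.005 ]
pad [76. 36.] 2562 [ 0.4605 -0.0143  0.015 ] [0.0501 0.0506 0.    ]
pad [ 76. 127.] 2782 [ 0.4604 -0.0843  0.015 ] [0.0507 0.0508 0.    ]
[ 0.64068133 -0.17410241  0.28091405] [ 0.56410655 -0.1980639   0.052     ]
```

Emit:
apply_moves([
  [[0, 0, 0.4], [0, 0, 0]],
  [[0, 0, 0.6], [0, 0, 0]],
  [[0, 0, 0.7], [0, 0, 0]],
  [[0, 0, 0.7], [0, 0, 0]],
  [[0, 0, 0.7], [0, 0, 0]],
  [[0, 0, 0.5], [0, 0, 0]],
  [[0, 0, 0.3], [0, 0, 0]],
  [[0, 0, 0], [0, 0, 0]],
  [[0, 0, 0], [0, 0, 0]],
])

```text
time_s: 12.32
position: [0.6413, -0.1741, 0.1828]
tool_rot: [-180.0, -0.0, 90.0]
contact_force: [-0.4, -0.9, 0.5]
opening: 0.646
gripper_force: 0.0
```

Emit:
apply_moves([
  [[0, 0, 0], [0, 0, 0]],
  [[0, 0, 0], [0, 0, 0]],
  [[0, 0, 0], [0, 0, 0]],
  [[0, 0, 0], [0, 0, 0]],
  [[0, 0, 0], [0, 0, 0]],
  [[0, 0, 0], [0, 0, 0]],
  [[0, 0, 0], [0, 0, 0]],
  [[0, 0, 0], [0, 0, 0]],
], fingers=-1, newtons=45)

```text
time_s: 12.98
position: [0.6417, -0.1743, 0.1842]
tool_rot: [179.9, 0.0, 90.0]
contact_force: [-2.5, 0.4, 6.2]
opening: 0.4
gripper_force: 46.0
```

Emit:
apply_moves([
  [[0, 0, -0.3], [0, 0, 0]],
  [[0, 0, -0.6], [0, 0, 0]],
  [[0, 0, -0.8], [0, 0, 0]],
  [[0, 0, -0.8], [0, 0, 0]],
  [[0, 0, -0.8], [0, 0, 0]],
  [[0, 0, -0.5], [0, 0, 0]],
  [[0, 0, -0.2], [0, 0, 0]],
  [[0, 0, 0], [0, 0, 0]],
  [[0, 0, 0], [0, 0, 0]],
])

```text
time_s: 13.73
position: [0.6412, -0.1741, 0.2819]
tool_rot: [-179.9, -0.0, 90.0]
contact_force: [-0.4, -0.2, -3.8]
opening: 0.402
gripper_force: 45.5
```

Emit:
apply_moves([
  [[0.12, -0.23, 0], [0, 0, 0]],
  [[0.25, -0.5, 0], [0, 0, 0]],
  [[0.33, -0.7, 0], [0, 0, 0]],
  [[0.34, -0.7, 0], [0, 0, 0]],
  [[0.34, -0.7, 0], [0, 0, 0]],
  [[0.34, -0.7, 0], [0, 0, 0]],
  [[0.34, -0.7, 0], [0, 0, 0]],
  [[0.34, -0.7, 0], [0, 0, 0]],
  [[0.34, -0.7, 0], [0, 0, 0]],
  [[0.34, -0.7, 0], [0, 0, 0]],
  [[0.3, -0.5, 0], [0, 0, 0]],
  [[0.2, -0.4, 0], [0, 0, 0]],
  [[0, 0, 0], [0, 0, 0]],
  [[0, 0, 0], [0, 0, 0]],
  [[0, 0, 0], [0, 0, 0]],
])

```text
time_s: 14.98
position: [0.461, -0.0848, 0.2826]
tool_rot: [180.0, 0.0, 90.0]
contact_force: [0.6, 0.6, -3.1]
opening: 0.402
gripper_force: 45.6
```

Emit:
apply_moves([
  [[0, 0, 0.3], [0, 0, 0]],
  [[0, 0, 0.5], [0, 0, 0]],
  [[0, 0, 0.6], [0, 0, 0]],
  [[0, 0, 0.6], [0, 0, 0]],
  [[0, 0, 0.6], [0, 0, 0]],
  [[0, 0, 0.4], [0, 0, 0]],
  [[0, 0, 0.1], [0, 0, 0]],
  [[0, 0, 0], [0, 0, 0]],
  [[0, 0, 0], [0, 0, 0]],
  [[0, 0, 0], [0, 0, 0]],
])

```text
time_s: 15.82
position: [0.4611, -0.0848, 0.206]
tool_rot: [179.9, 0.0, 90.0]
contact_force: [-0.5, 0.8, -3.1]
opening: 0.407
gripper_force: 45.6
```

Run:
```python
from h import *
p=held(.461,-.085,.05,.09);print(manip.read_state()["position"])
```

```text
knob [ 0.4606 -0.0832  0.0739] 2160 [0.038  0.0205 0.0054]
pad [320.  17.] 3595 [0.4606 0.0403 0.015 ] [0.0492 0.0198 0.    ]
pad [320. 142.] 10799 [ 0.4605 -0.0147  0.015 ] [0.051  0.0507 0.    ]
pad [320. 265.] 2902 [ 0.4605 -0.0717  0.015 ] [0.0504 0.0257 0.    ]
[ 0.46109099 -0.08476041  0.20605834]
```

Emit:
apply_moves([
  [[0, 0, 0.09], [0, 0, 0]],
  [[0, 0, 0.09], [0, 0, 0]],
  [[0, 0, 0.08], [0, 0, 0]],
  [[0, 0, 0.03], [0, 0, 0]],
  [[0, 0, 0], [0, 0, 0]],
  [[0, 0, 0], [0, 0, 0]],
])

```text
time_s: 16.37
position: [0.4606, -0.0846, 0.1992]
tool_rot: [179.9, 0.0, 90.0]
contact_force: [-4.7, 1.0, 7.8]
opening: 0.405
gripper_force: 46.9
```

Emit:
apply_moves([
  [[0, 0, 0], [0, 0, 0]],
  [[0, 0, 0], [0, 0, 0]],
  [[0, 0, 0], [0, 0, 0]],
  [[0, 0, 0], [0, 0, 0]],
  [[0, 0, 0], [0, 0, 0]],
  [[0, 0, 0], [0, 0, 0]],
  [[0, 0, -0.3], [0, 0, 0]],
  [[0, 0, -0.6], [0, 0, 0]],
  [[0, 0, -0.8], [0, 0, 0]],
  [[0, 0, -0.8], [0, 0, 0]],
  [[0, 0, -0.8], [0, 0, 0]],
  [[0, 0, -0.3], [0, 0, 0]],
  [[0, 0, 0], [0, 0, 0]],
  [[0, 0, 0], [0, 0, 0]],
], fingers=0.3)

```text
time_s: 17.53
position: [0.4606, -0.0846, 0.2878]
tool_rot: [180.0, 0.0, 90.0]
contact_force: [-0.1, 0.0, -0.2]
opening: 0.646
gripper_force: 0.0
```

Run:
```python
from h import *
p=held(.461,-.085,.05,.075);print(manip.read_state()["position"])
```

```text
knob [ 0.4601 -0.0843  0.0672] 912 [0.0191 0.0195 0.0057]
pad [321.  34.] 4502 [0.4607 0.0546 0.015 ] [0.0508 0.049  0.    ]
pad [321. 138.] 4768 [ 0.4603 -0.0147  0.015 ] [0.0505 0.0499 0.    ]
pad [322. 225.] 1424 [ 0.4605 -0.0768  0.015 ] [0.0503 0.0353 0.    ]
[ 0.46029048 -0.084573    0.28711515]
```

Weight_3 is within 1 mm of pad_c. Next is weight_2.

Emit:
apply_moves([
  [[0.2, 0.3, 0], [0, 0, 0]],
  [[0.45, 0.55, 0], [0, 0, 0]],
  [[0.55, 0.7, 0], [0, 0, 0]],
  [[0.55, 0.7, 0], [0, 0, 0]],
  [[0.55, 0.7, 0], [0, 0, 0]],
  [[0.55, 0.7, 0], [0, 0, 0]],
  [[0.55, 0.7, 0], [0, 0, 0]],
  [[0.55, 0.7, 0], [0, 0, 0]],
  [[0.55, 0.7, 0], [0, 0, 0]],
  [[0.55, 0.7, 0.1], [0, 0, 0]],
  [[0.55, 0.7, 0.2], [0, 0, 0]],
  [[0.5, 0.6, 0.2], [0, 0, 0]],
  [[0.3, 0.4, 0.1], [0, 0, 0]],
  [[0.16, 0.24, 0], [0, 0, 0]],
  [[0, 0, 0], [0, 0, 0]],
  [[0, 0, 0], [0, 0, 0]],
  [[0, 0, 0], [0, 0, 0]],
], fingers=0.2, newtons=35)

```text
time_s: 19.0
position: [0.6699, 0.0791, 0.2728]
tool_rot: [-180.0, 0.0, 90.0]
contact_force: [-0.8, 0.2, 1.6]
opening: 0.601
gripper_force: 0.0
```

Run:
```python
from h import *
p=held(.670,.079,.02,.047);print(manip.read_state()["position"]);cv2.imwrite("pics/w5.png",p[:,:,::-1])
```

```text
knob [0.6698 0.0802 0.0412] 552 [0.0158 0.0163 0.0058]
pad [ 62. 275.] 2037 [0.46   0.0557 0.015 ] [0.0506 0.0513 0.    ]
pad [ 82. 348.] 1589 [ 0.4599 -0.014   0.015 ] [0.0506 0.0514 0.    ]
[0.66984592 0.07890112 0.27312072]
```

Emit:
apply_moves([
  [[0.03, 0, 0.3], [0, 0, 0]],
  [[0, 0, 0.6], [0, 0, 0]],
  [[0, 0, 0.7], [0, 0, 0]],
  [[0, 0, 0.7], [0, 0, 0]],
  [[0, 0, 0.7], [0, 0, 0]],
  [[0, 0, 0.5], [0, 0, 0]],
  [[0, 0, 0.22], [0, 0, 0]],
  [[0, 0, 0], [0, 0, 0]],
  [[0, 0, 0], [0, 0, 0]],
])

```text
time_s: 19.8
position: [0.6703, 0.08, 0.1803]
tool_rot: [180.0, -0.0, 90.0]
contact_force: [0.1, -0.3, 0.3]
opening: 0.6
gripper_force: 0.0
```

Emit:
apply_moves([
  [[0, 0, 0], [0, 0, 0]],
  [[0, 0, 0], [0, 0, 0]],
  [[0, 0, 0], [0, 0, 0]],
  [[0, 0, 0], [0, 0, 0]],
  [[0, 0, 0], [0, 0, 0]],
  [[0, 0, 0], [0, 0, 0]],
  [[0, 0, 0], [0, 0, 0]],
  [[0, 0, 0], [0, 0, 0]],
], fingers=-1)

```text
time_s: 20.47
position: [0.6708, 0.0802, 0.1815]
tool_rot: [179.9, -0.0, 90.0]
contact_force: [-1.8, -0.3, 5.7]
opening: 0.313
gripper_force: 34.8
```

Emit:
apply_moves([
  [[0, 0, -0.3], [0, 0, 0]],
  [[0, 0, -0.6], [0, 0, 0]],
  [[0, 0, -0.8], [0, 0, 0]],
  [[0, 0, -0.8], [0, 0, 0]],
  [[0, 0, -0.8], [0, 0, 0]],
  [[0, 0, -0.5], [0, 0, 0]],
  [[0, 0, -0.2], [0, 0, 0]],
  [[0, 0, 0], [0, 0, 0]],
  [[0, 0, 0], [0, 0, 0]],
])

```text
time_s: 21.22
position: [0.6702, 0.0801, 0.2794]
tool_rot: [-180.0, 0.0, 90.0]
contact_force: [-1.2, -0.1, -2.2]
opening: 0.311
gripper_force: 34.7
```

Emit:
apply_moves([
  [[-0.1, -0.3, 0], [0, 0, 0]],
  [[-0.24, -0.5, 0], [0, 0, 0]],
  [[-0.3, -0.7, 0], [0, 0, 0]],
  [[-0.32, -0.7, 0], [0, 0, 0]],
  [[-0.32, -0.7, 0], [0, 0, 0]],
  [[-0.32, -0.7, 0], [0, 0, 0]],
  [[-0.32, -0.7, 0], [0, 0, 0]],
  [[-0.32, -0.7, 0], [0, 0, 0]],
  [[-0.32, -0.7, 0], [0, 0, 0]],
  [[-0.32, -0.7, 0], [0, 0, 0]],
  [[-0.32, -0.7, 0], [0, 0, 0]],
  [[-0.3, -0.6, 0], [0, 0, 0]],
  [[-0.2, -0.4, 0], [0, 0, 0]],
  [[-0.09, -0.29, 0], [0, 0, 0]],
  [[0, 0, 0], [0, 0, 0]],
  [[0, 0, 0], [0, 0, 0]],
  [[0, 0, 0], [0, 0, 0]],
])

```text
time_s: 22.63
position: [0.4611, -0.0145, 0.2799]
tool_rot: [180.0, -0.0, 90.0]
contact_force: [-0.1, 0.1, -0.9]
opening: 0.306
gripper_force: 34.8
```

Emit:
apply_moves([
  [[0, 0, 0.3], [0, 0, 0]],
  [[0, 0, 0.5], [0, 0, 0]],
  [[0, 0, 0.6], [0, 0, 0]],
  [[0, 0, 0.6], [0, 0, 0]],
  [[0, 0, 0.6], [0, 0, 0]],
  [[0, 0, 0.4], [0, 0, 0]],
  [[0, 0, 0.1], [0, 0, 0]],
  [[0, 0, 0], [0, 0, 0]],
  [[0, 0, 0], [0, 0, 0]],
  [[0, 0, 0], [0, 0, 0]],
])

```text
time_s: 23.47
position: [0.4611, -0.0146, 0.2032]
tool_rot: [179.9, 0.0, 90.0]
contact_force: [0.2, -0.2, -2.2]
opening: 0.308
gripper_force: 34.8
```

Run:
```python
from h import *
p=held(.461,-.015,.05,.075);print(manip.read_state()["position"])
```

```text
knob [ 0.4607 -0.0135  0.063 ] 1283 [0.0279 0.0214 0.0054]
pad [320. 143.] 11192 [0.4604 0.0552 0.015 ] [0.0509 0.0507 0.    ]
pad [319. 269.] 3528 [ 0.4599 -0.0029  0.015 ] [0.0505 0.0274 0.    ]
pad [300. 386.] 783 [ 0.4519 -0.0732  0.015 ] [0.0312 0.0268 0.    ]
[ 0.4610874  -0.01460696  0.20329909]
```

Emit:
apply_moves([
  [[0, 0, 0.09], [0, 0, 0]],
  [[0, 0, 0.09], [0, 0, 0]],
  [[0, 0, 0.08], [0, 0, 0]],
  [[0, 0, 0.02], [0, 0, 0]],
  [[0, 0, 0], [0, 0, 0]],
  [[0, 0, 0], [0, 0, 0]],
])

```text
time_s: 24.02
position: [0.4606, -0.0147, 0.1964]
tool_rot: [179.9, 0.0, 90.0]
contact_force: [-2.3, 0.2, 7.1]
opening: 0.31
gripper_force: 35.6
```

Emit:
apply_moves([
  [[0, 0, 0], [0, 0, 0]],
  [[0, 0, 0], [0, 0, 0]],
  [[0, 0, 0], [0, 0, 0]],
  [[0, 0, 0], [0, 0, 0]],
  [[0, 0, 0], [0, 0, 0]],
  [[0, 0, 0], [0, 0, 0]],
  [[0, 0, -0.3], [0, 0, 0]],
  [[0, 0, -0.6], [0, 0, 0]],
  [[0, 0, -0.8], [0, 0, 0]],
  [[0, 0, -0.8], [0, 0, 0]],
  [[0, 0, -0.7], [0, 0, 0]],
  [[0, 0, -0.3], [0, 0, 0]],
  [[0, 0, 0], [0, 0, 0]],
  [[0, 0, 0], [0, 0, 0]],
], fingers=0.2)

```text
time_s: 25.18
position: [0.4606, -0.0146, 0.2829]
tool_rot: [180.0, -0.0, 90.0]
contact_force: [-0.3, 0.2, -0.6]
opening: 0.602
gripper_force: 0.0
```

Run:
```python
from h import *
p=held(.461,-.015,.045,.065);print(manip.read_state()["position"])
```

```text
knob [ 0.4601 -0.0145  0.0563] 556 [0.0155 0.0156 0.005 ]
pad [321. 139.] 5013 [0.4606 0.0551 0.015 ] [0.0502 0.0508 0.    ]
pad [323. 232.] 2180 [ 0.4605 -0.0111  0.015 ] [0.0507 0.0435 0.    ]
pad [308. 318.] 762 [ 0.4534 -0.0775  0.015 ] [0.0363 0.037  0.    ]
[ 0.46028595 -0.01462066  0.28220262]
```

Emit:
apply_moves([
  [[0.3, 0.3, 0], [0, 0, 0]],
  [[0.5, 0.5, 0], [0, 0, 0]],
  [[0.6, 0.65, 0], [0, 0, 0]],
  [[0.6, 0.65, 0], [0, 0, 0]],
  [[0.6, 0.65, 0], [0, 0, 0]],
  [[0.6, 0.65, 0], [0, 0, 0]],
  [[0.6, 0.65, 0], [0, 0, 0]],
  [[0.6, 0.65, 0], [0, 0, 0]],
  [[0.6, 0.65, 0], [0, 0, 0]],
  [[0.6, 0.65, 0], [0, 0, 0]],
  [[0.6, 0.65, 0.1], [0, 0, 0]],
  [[0.6, 0.65, 0.2], [0, 0, 0]],
  [[0.5, 0.5, 0.2], [0, 0, 0]],
  [[0.3, 0.3, 0.1], [0, 0, 0]],
  [[0.1, 0.08, 0], [0, 0, 0]],
  [[0.1, 0.1, 0], [0, 0, 0]],
  [[0, 0, 0], [0, 0, 0]],
  [[0, 0, 0], [0, 0, 0]],
  [[0, 0, 0], [0, 0, 0]],
], fingers=0.1, newtons=25)

```text
time_s: 26.82
position: [0.6672, 0.1798, 0.2685]
tool_rot: [180.0, -0.0, 90.0]
contact_force: [-0.7, 0.5, 0.2]
opening: 0.55
gripper_force: 0.0
```

Run:
```python
from h import *
p=held(.665,.178,.015,.036);print(manip.read_state()["position"])
```

```text
knob [0.6651 0.1785 0.0301] 287 [0.0115 0.0114 0.0052]
pad [ 87. 376.] 1084 [0.459 0.058 0.015] [0.0486 0.0467 0.    ]
[0.66722476 0.17979054 0.26859994]
```

Emit:
apply_moves([
  [[-0.05, -0.08, 0.3], [0, 0, 0]],
  [[0, 0, 0.6], [0, 0, 0]],
  [[0, 0, 0.7], [0, 0, 0]],
  [[0, 0, 0.7], [0, 0, 0]],
  [[0, 0, 0.7], [0, 0, 0]],
  [[0, 0, 0.4], [0, 0, 0]],
  [[0, 0, 0.2], [0, 0, 0]],
  [[0, 0, 0], [0, 0, 0]],
  [[0, 0, 0], [0, 0, 0]],
])

```text
time_s: 27.62
position: [0.6657, 0.1791, 0.1784]
tool_rot: [180.0, -0.0, 90.0]
contact_force: [-0.2, -0.4, -0.6]
opening: 0.551
gripper_force: 0.0
```

Emit:
apply_moves([
  [[0, 0, 0], [0, 0, 0]],
  [[0, 0, 0], [0, 0, 0]],
  [[0, 0, 0], [0, 0, 0]],
  [[0, 0, 0], [0, 0, 0]],
  [[0, 0, 0], [0, 0, 0]],
  [[0, 0, 0], [0, 0, 0]],
  [[0, 0, 0], [0, 0, 0]],
  [[0, 0, 0], [0, 0, 0]],
], fingers=-1)

```text
time_s: 28.28
position: [0.666, 0.1793, 0.1793]
tool_rot: [179.9, -0.0, 90.0]
contact_force: [-0.2, -0.9, 6.5]
opening: 0.22
gripper_force: 24.7
```

Emit:
apply_moves([
  [[0, 0, -0.3], [0, 0, 0]],
  [[0, 0, -0.6], [0, 0, 0]],
  [[0, 0, -0.8], [0, 0, 0]],
  [[0, 0, -0.8], [0, 0, 0]],
  [[0, 0, -0.8], [0, 0, 0]],
  [[0, 0, -0.5], [0, 0, 0]],
  [[0, 0, -0.2], [0, 0, 0]],
  [[0, 0, 0], [0, 0, 0]],
  [[0, 0, 0], [0, 0, 0]],
])

```text
time_s: 29.03
position: [0.6654, 0.1791, 0.2774]
tool_rot: [-180.0, 0.0, 90.0]
contact_force: [-0.2, -0.3, -0.7]
opening: 0.218
gripper_force: 24.6
```

Emit:
apply_moves([
  [[-0.15, -0.3, 0], [0, 0, 0]],
  [[-0.3, -0.5, 0], [0, 0, 0]],
  [[-0.4, -0.7, 0], [0, 0, 0]],
  [[-0.42, -0.7, 0], [0, 0, 0]],
  [[-0.42, -0.7, 0], [0, 0, 0]],
  [[-0.42, -0.7, 0], [0, 0, 0]],
  [[-0.42, -0.7, 0], [0, 0, 0]],
  [[-0.42, -0.7, 0], [0, 0, 0]],
  [[-0.42, -0.7, 0], [0, 0, 0]],
  [[-0.42, -0.7, 0], [0, 0, 0]],
  [[-0.42, -0.7, 0], [0, 0, 0]],
  [[-0.36, -0.5, 0], [0, 0, 0]],
  [[-0.25, -0.4, 0], [0, 0, 0]],
  [[-0.12, -0.2, 0], [0, 0, 0]],
  [[0, 0, 0], [0, 0, 0]],
  [[0, 0, 0], [0, 0, 0]],
  [[0, 0, 0], [0, 0, 0]],
])

```text
time_s: 30.45
position: [0.4611, 0.0559, 0.2779]
tool_rot: [180.0, -0.0, 90.0]
contact_force: [-0.4, -0.3, -0.1]
opening: 0.216
gripper_force: 24.6
```

Emit:
apply_moves([
  [[0, 0, 0.3], [0, 0, 0]],
  [[0, 0, 0.5], [0, 0, 0]],
  [[0, 0, 0.6], [0, 0, 0]],
  [[0, 0, 0.6], [0, 0, 0]],
  [[0, 0, 0.6], [0, 0, 0]],
  [[0, 0, 0.4], [0, 0, 0]],
  [[0, 0, 0.1], [0, 0, 0]],
  [[0, 0, 0], [0, 0, 0]],
  [[0, 0, 0], [0, 0, 0]],
  [[0, 0, 0], [0, 0, 0]],
])

```text
time_s: 31.28
position: [0.4611, 0.0557, 0.2012]
tool_rot: [179.9, -0.0, 90.0]
contact_force: [0.5, 0.0, -0.7]
opening: 0.217
gripper_force: 24.6
```

Run:
```python
from h import *
p=held(.461,.055,.03,.075,.02);print(manip.read_state()["position"]);cv2.imwrite("pics/w6.png",p[:,:,::-1])
```

```text
knob [0.4605 0.0555 0.0521] 696 [0.0196 0.0231 0.0057]
pad [320. 274.] 4253 [0.4602 0.0667 0.015 ] [0.0508 0.0283 0.    ]
pad [311. 387.] 941 [ 0.4575 -0.0024  0.015 ] [0.0296 0.025  0.    ]
[0.4610696  0.05569415 0.20129467]
```

View pics/w6.png

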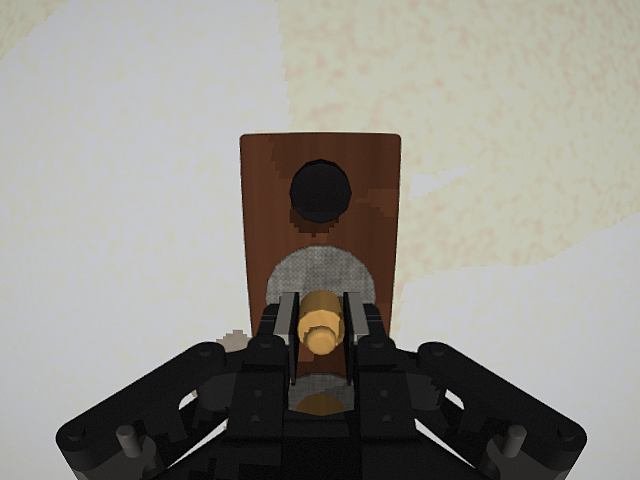

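The smallest weight (320,325) is held upright over pad a, with the black post at (320,190). Setting it down.

Emit:
apply_moves([
  [[0, 0, 0.09], [0, 0, 0]],
  [[0, 0, 0.09], [0, 0, 0]],
  [[0, 0, 0.08], [0, 0, 0]],
  [[0, 0, 0.03], [0, 0, 0]],
  [[0, 0, 0], [0, 0, 0]],
  [[0, 0, 0], [0, 0, 0]],
])

```text
time_s: 31.83
position: [0.4606, 0.0556, 0.1942]
tool_rot: [179.9, -0.0, 90.0]
contact_force: [-3.1, 0.0, 8.4]
opening: 0.218
gripper_force: 25.4
```

Emit:
apply_moves([
  [[0, 0, 0], [0, 0, 0]],
  [[0, 0, 0], [0, 0, 0]],
  [[0, 0, 0], [0, 0, 0]],
  [[0, 0, 0], [0, 0, 0]],
  [[0, 0, 0], [0, 0, 0]],
  [[0, 0, 0], [0, 0, 0]],
  [[0, 0, -0.3], [0, 0, 0]],
  [[0, 0, -0.6], [0, 0, 0]],
  [[0, 0, -0.8], [0, 0, 0]],
  [[0, 0, -0.8], [0, 0, 0]],
  [[0, 0, -0.8], [0, 0, 0]],
  [[0, 0, -0.5], [0, 0, 0]],
  [[0, 0, 0], [0, 0, 0]],
  [[0, 0, 0], [0, 0, 0]],
], fingers=0.1)

```text
time_s: 33.0
position: [0.4608, 0.0557, 0.2889]
tool_rot: [179.9, -0.0, 90.0]
contact_force: [-0.3, 0.2, -0.3]
opening: 0.55
gripper_force: 0.0
```

Emit:
apply_moves([
  [[0, -0.4, -0.4], [0, 0, 0]],
  [[0, -0.6, -0.6], [0, 0, 0]],
  [[0, -0.6, -0.6], [0, 0, 0]],
  [[0, -0.6, -0.6], [0, 0, 0]],
  [[0, -0.6, -0.6], [0, 0, 0]],
  [[0, -0.6, 0], [0, 0, 0]],
  [[0, -0.6, 0], [0, 0, 0]],
  [[0, -0.4, 0], [0, 0, 0]],
  [[0, 0, 0], [0, 0, 0]],
  [[0, 0, 0], [0, 0, 0]],
  [[0, 0, 0], [0, 0, 0]],
])

```text
time_s: 33.92
position: [0.3508, 0.0557, 0.358]
tool_rot: [-180.0, 0.0, 90.0]
contact_force: [-0.1, -0.5, -0.3]
opening: 0.555
gripper_force: 0.0
```

Run:
```python
from h import *
np.set_printoptions(precision=4,suppress=True)
print(manip.read_state()["position"],manip.read_state()["contact_force"])
for n in("top","scene"):
    p,d=manip.camera(n);c=manip.camera_params(n);W=world(c,d)
    cv2.imwrite(f"pics/{n}9.png",p[:,:,::-1])
    for nm,y,h,kr in(("w4 d",-.1545,.079,.024),("w3 c",-.0845,.067,.02),("w2 b",-.0145,.056,.016),("w1 a",.0555,.045,.012)):
        k=(np.hypot(W[...,0]-.461,W[...,1]-y)<.03)&(abs(W[...,2]-h)<.005);vv,uu=np.nonzero(k)
        print(n,nm,k.sum(),ray(c,uu.mean(),vv.mean(),h)[:2])
p=cv2.imread("pics/top9.png")[160:330,165:475];cv2.imwrite("pics/crop9.png",cv2.resize(p,None,fx=2.5,fy=2.5,interpolation=2))
```

```text
[0.3508 0.0557 0.358 ] [-0.1101 -0.4945 -0.2614]
top w4 d 124 [ 0.4605 -0.1558]
top w3 c 86 [ 0.46   -0.0858]
top w2 b 51 [ 0.4599 -0.0162]
top w1 a 32 [0.4602 0.0532]
scene w4 d 145 [ 0.4641 -0.1533]
scene w3 c 114 [ 0.4633 -0.0835]
scene w2 b 77 [ 0.4629 -0.0145]
scene w1 a 45 [0.4625 0.0544]
```

View pics/crop9.png

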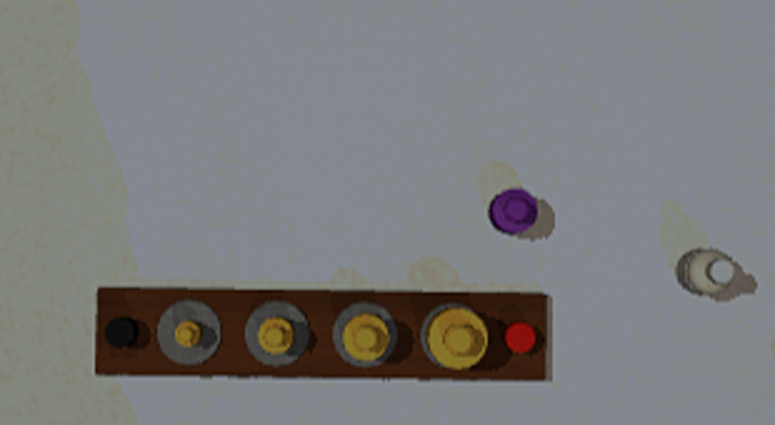

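The crop shows all four upright on their pads, from the largest beside the red post (520,338) to the smallest at (188,333). Each is within about 2 mm of centre, and the bottle and the purple one haven't moved.

```bash
python3 -c "
from cell import manip
print(manip.job_done())"
```

```text
the job is handed in; nothing more can be done
None
```

The four brass weights stand upright on the pads in size order, largest next to the red post, each within about 2 mm of its pad's centre; the flux bottle was not touched, and I handed the job in at about 34 s.

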